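Load the bench dryer with lamp sleeves

ROBOT

A 7-joint arm with a two-finger parallel gripper is mounted at the origin on the work surface. World frame = base frame: x ahead of the robot, y to its left, z up, the work surface at z = 0. Lengths are in m, angles in rad, forces in N, time in s.
With the tool pointing down it reaches from about 0.4 to 0.875 m from the base axis. Payload 6.5 kg.
Tool frame: the origin (TCP) lies midway between the tips of the shut fingers; the grasp point (between the pads) lies 19 mm behind it; z points along the fingers, y is the line along which they close (so a half turn about z gives the same grasp; the last joint's range is limited). The gripper opens to 85 mm and grips with 20 to 120 N. Pads are 22 mm wide; open, the fingers measure 114 mm over their backs; the gripper's body (76 mm by 85 mm) begins 54 mm behind the grasp point. The pads swing forward as they close: fully open they stand 13 mm farther back than shut.
Start: joints at [-0.066, 0.536, -0.004, 1.538, 0.003, 1.067, -0.071], TCP at [0.65, 0, 0.231] pointing down, gripper open.
Joint ranges: [-2.7, 2.7], [-0.37, 2.16], [-1.27, 1.26], [0.24, 2.4], [-1.31, 4.45], [0.19, 1.91], [-2.76, 2.76]. Speed limits (rad/s): [2.39, 2.39, 3.14, 3.14, 3.14, 3.14, 3.14].

INTERFACE

Orientations are given as a rotation vector (axis times angle).
In Python, from station import env gives the robot as it stands. The module is installed in compiled form; this text tells all that it offers.
- The arm moves only by the tool send_rows, never from a script. Its argument "plan" is a list of rows, each a list of 7 numbers: the opening, from -1 (shut) to 1 (fully open), then the shift along the world's x, y, z in m, then the turn, a rotation vector about the world's x, y, z in degrees. In form: [[jaw, tx, ty, tz, rx, ry, rz], ...]. A call has 1 to 8 rows; each row is the pose to reach, as a shift and turn from the pose commanded when the call began; what a row does not reach only later rows make up. A row lasts 1/12 s, in which the tool goes at most 41.7 mm and 7.16 degrees, less where a joint would pass 70% of its speed; a pose out of reach is approached as far as the arm can. A call with a gripper value outside its range is refused whole. The fingers move at their own pace and stop on an object; "force" is the grip in N (left out, the last holds). Time passes only in rows, so rows that repeat a pose let the fingers close. It gives the time, the measured TCP pose, the force, the opening and the grip force at its end, in the units of the state.
- env.get_obs(): the state, without advancing time (a new reading comes with each control period).
- env.capture(name): name is "scene" or "side" or "wrist"; returns the picture (480x640x3 uint8, blue, green, red); there is no depth.
- env.camera_params(name): a dict with "fx", "fy", "cx", "cy" (pixels), "R" (3x3) and "t" (3): a world point X has camera coordinates R X + t. Camera axes: x right, y down, z forward; pixel columns grow to the right and rows downward; lengths in m; the calibration is good to about 2 mm. The wrist camera is an equidistant fisheye: a pixel r from the principal point sees the ray r / f radians off the axis. A picture is of the moment at which its call begins: read the wrist's pose just before it. camera_params takes no time and is no camera call; for the wrist camera it gives the pose at the moment of the call.
- env.hand_in(): hands the job in; it is judged then, once.
The state is a dict: "time_s": time; "qpos": joint angles; "joint_vel": joint speeds; "tau": joint torques, N m; "tool_pos": TCP position; "tool_rot": TCP orientation; "contact_force": force on the tool from outside, world axes, zero at the start; "moment": the same for the moment, N m; "width": finger opening in m; "grasp_force": force on a finger pad.
Only numpy, scipy, OpenCV 4.12 (cv2) and the standard library are available. Lean on these libraries where they do the work, as an engineer would, in place of code of your own. Each camera call takes 0.05 s, during which the arm holds its last target. There are 200 camera calls.

TASK

Load the bench dryer: pull its bottom-hinged front door all the way down, pull the rack out to its stop, and slide every porcelain lamp sleeve standing on the ware board down over a rack post of its own until it sits on the rack's deck, lowering it gently because porcelain chips. Then push the loaded rack fully in and swing the door back up until it is fully shut. Move the rack only while the door is down, and leave the pot, jar and brush where they are.

Things in the scene. Friction and masses are not known exactly. Their poses are not given: they have to be found in the camera images.
- door (a joint): The dryer's front door: a grey painted steel panel 360 wide, 140 high and 15 thick, hinged along its bottom edge. Angle in rad: 0 = shut (upright), grows as it is pulled down towards the robot, 1.5 = its stop, nearly level. A stiff hinge: it stays where it is left (about 6 N at the handle moves it).
- door_handle (a point): Middle of the door's handle: a round steel bar 14 mm thick, 180 long, along the door's width, 50 mm beyond the door's free (upper) edge on two end struts, clear all round its middle. It turns with the door, 190 mm from the hinge line: 235 mm above the table when shut, 66 mm when at the 1.5 rad stop. y axis along the bar, z away from the hinge.
- door_hinge (a point): Middle of the door's hinge line, fixed on the dryer 45 mm above the table, 15 mm in front of the dryer's front face. x axis: horizontally into the dryer (away from the robot); y along the hinge line; z up. The handle bar's centre lies, door shut, at (7.5, 0, 190) mm in this frame.
- rack (a joint): The steel rack that slides out of the dryer over the lowered door, along the dryer's -x. Value in m: 0 = fully in, 0.15 = fully out at its stop. About 3 N moves it and it stays where it is left.
- rack_handle (a point): Middle of the rack's pull handle: a round steel bar 12 mm thick, 140 long, parallel to the dryer's front, 140 mm above the table, 66 above the deck. Fully in, it is 20 mm behind the front face with 80 mm free behind it to the roof's edge (roof top 185 above the table), so it can be taken from above. Axes as the dryer.
- dryer: The bench dryer, fixed: a grey steel cabinet 360 wide, 300 deep, 185 high. Its front (towards the robot) is closed by the door; its sides are 15 thick and stand to full height; the roof begins 100 mm behind the front face. Inside, the rack's deck is a plate 145 x 310, top 74 mm above the table. Origin: on the table below the middle of the front face; x into the dryer, z up.
- post0 (a point): Foot of one of the rack's four equal upright posts, on the deck's top. Posts are dark steel, 36 mm in diameter, 70 mm high, the upper 22 mm tapering to 16 mm; in one row along the dryer's width, 80 mm apart, 90 mm behind the rack's handle. With the rack fully out the row stands 40 mm in front of the dryer's front face, open from above. z axis up.
- post1 (a point): Foot of one of the rack's four equal upright posts, on the deck's top. Posts are dark steel, 36 mm in diameter, 70 mm high, the upper 22 mm tapering to 16 mm; in one row along the dryer's width, 80 mm apart, 90 mm behind the rack's handle. With the rack fully out the row stands 40 mm in front of the dryer's front face, open from above. z axis up.
- post2 (a point): Foot of one of the rack's four equal upright posts, on the deck's top. Posts are dark steel, 36 mm in diameter, 70 mm high, the upper 22 mm tapering to 16 mm; in one row along the dryer's width, 80 mm apart, 90 mm behind the rack's handle. With the rack fully out the row stands 40 mm in front of the dryer's front face, open from above. z axis up.
- post3 (a point): Foot of one of the rack's four equal upright posts, on the deck's top. Posts are dark steel, 36 mm in diameter, 70 mm high, the upper 22 mm tapering to 16 mm; in one row along the dryer's width, 80 mm apart, 90 mm behind the rack's handle. With the rack fully out the row stands 40 mm in front of the dryer's front face, open from above. z axis up.
- sleeve0: A white porcelain lamp sleeve: a plain tube open at both ends with pierced dots, outside diameter 60, bore 44, height 80, about 200 g; standing on the ware board. Origin: centre of its underside, z axis up along the bore. Two to four of these four are present.
- sleeve1: A white porcelain lamp sleeve: a plain tube open at both ends with pierced dots, outside diameter 60, bore 44, height 80, about 200 g; standing on the ware board. Origin: centre of its underside, z axis up along the bore. Two to four of these four are present.
- sleeve2: A white porcelain lamp sleeve: a plain tube open at both ends with pierced dots, outside diameter 60, bore 44, height 80, about 200 g; standing on the ware board. Origin: centre of its underside, z axis up along the bore. Two to four of these four are present.
- sleeve3: A white porcelain lamp sleeve: a plain tube open at both ends with pierced dots, outside diameter 60, bore 44, height 80, about 200 g; standing on the ware board. Origin: centre of its underside, z axis up along the bore. Two to four of these four are present.
- board: The ware board, fixed: plywood 330 x 380 x 12 (x, y, z) lying on the table. Origin: centre of its underside.
- planter: Bystander: a white ceramic pot with a closed floor, 100 in diameter, 110 high. Origin: centre of its underside. Leave alone.
- glaze_jar: Bystander: a closed plastic jar, 70 in diameter, 110 high. Origin: centre of its underside. Leave alone.
- brush: Bystander: a brush lying on the table. Leave alone.
Mind the look-alikes: they are no part of the job. Leave any green or purple look-alike of the sleeve1 alone. What is shaped like the sleeve3 but red is not meant.

How it is judged:
By the outcome, as a careful person would: the job done as asked, in the order asked, and still so for the second after the job is handed in, with the robot touching nothing.
Of sleeve0, sleeve1, sleeve2, sleeve3 only 2 to 4 are there at a start; the rules pass over those that are not, and their reading is None.
At some moment in a run one of sleeve0, sleeve1, sleeve2, sleeve3 may be knocked a few centimetres aside while the robot is not near it.
It also fails if it takes over 210 s, if anything falls off the work surface, if the arm or the gripper's body presses on something with over 40 N, if the wrist force passes 120 N, or if a joint passes its speed limit or range.

## Working session

There is one attempt and no reset: what is moved stays moved. The work goes in short steps, Python scripts to look and compute and a tool call to move; the robot and the scene stay as the last step left them, time stands still between calls to the robot, and variables do not carry over. Pictures are saved under pics/ and viewed, at most 14 in all, crops included, and the job is handed in when it is done.

Besides the shell and the picture viewer there is one more tool, called after ">>>" as name(argument=value, ...) on one line, values as JSON. send_rows: Moves the arm, as the interface text tells. Its arguments: {"type":"object","properties":{"plan":{"type":"array","items":{"type":"array","items":{"type":"number"}}},"force":{"type":"number"}},"required":["plan"]}

```bash
mkdir -p pics
python3 - <<'E'
from station import env
import cv2
for n in ("scene","side"):
    cv2.imwrite(f"pics/{n}0.png",env.capture(n))
    p=env.camera_params(n);print(n,{k:(v.tolist() if hasattr(v,'tolist') else v) for k,v in p.items()})
o=env.get_obs();print(o)
E
```

```text
scene {'fx': 456.4857786150562, 'fy': 456.4857786150562, 'cx': 315.0830737511259, 'cy': 250.09558263394365, 'R': [[0.1577922357520725, 0.9874723016338359, -0.0002526704121509999], [0.6577974942759721, -0.10530298222476361, -0.7457973843201808], [-0.7364808665950627, 0.11751483072593844, -0.6661727986782704]], 't': [-0.10344948772014376, -0.2158049239194221, 1.811788315552199]}
side {'fx': 547.0320283942269, 'fy': 547.0320283942269, 'cx': 304.7648259225584, 'cy': 232.45162586512794, 'R': [[-0.6615579747353573, -0.7498095155837329, 0.011257726419692344], [-0.5558899702050719, 0.4802758655674102, -0.6784699212042341], [0.5033163886557411, -0.4551052441947501, -0.7345419182163669]], 't': [0.3555593873263758, 0.39144576274457293, 1.299734293310932]}
{'time_s': 0.1, 'qpos': array([-0.06623008,  0.53709343, -0.00444804,  1.53873406,  0.00259316,
        1.0673515 , -0.07120955]), 'joint_vel': array([-0.00026114, -0.00205775, -0.0009037 , -0.00302477,  0.0011921 ,
       -0.00055542, -0.00130798]), 'tau': array([ 3.24486806e-03, -5.84563243e+01,  1.05254464e+00, -2.59778756e+01,
        1.26798821e-02,  4.59515359e-03, -1.40434165e-05]), 'tool_pos': array([6.49433976e-01, 1.33736373e-05, 2.30514373e-01]), 'tool_rot': array([-2.22059803e+00, -2.22081331e+00,  1.86892365e-03]), 'contact_force': array([ 0.34703011, -0.26113188, -0.25762619]), 'moment': array([ 0.0514226 ,  0.00142979, -0.00577785]), 'grasp_force': 0.0, 'width': 0.08534397781015464}
```

View pics/scene0.png

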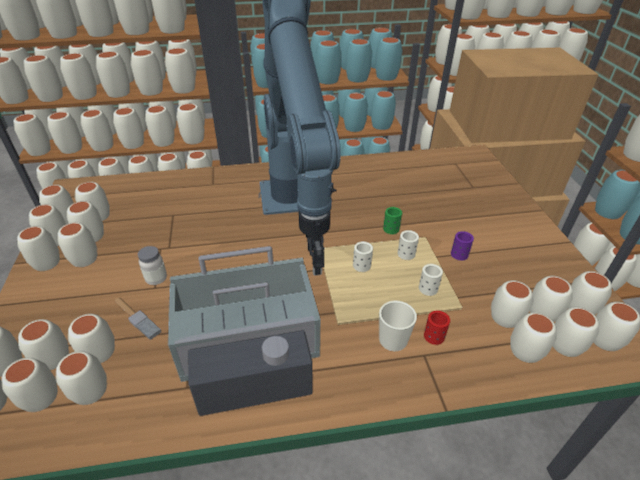

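View pics/side0.png

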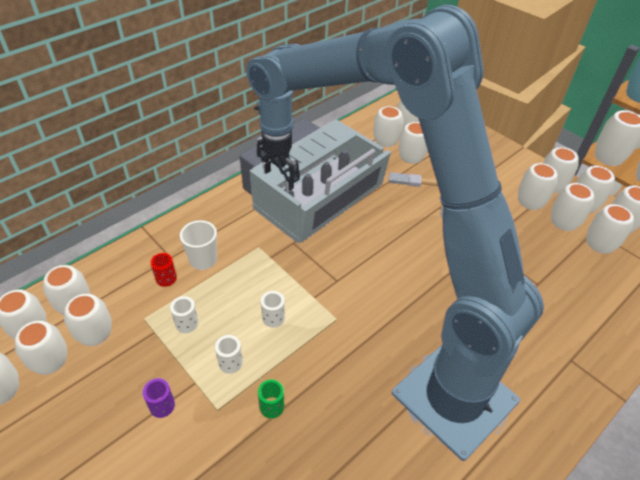

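The scene picture shows three white dotted sleeves at (363,257), (409,245) and (430,280). Look-alikes are green (392,220), purple (462,246), red (437,328) and the pot (397,325). The dryer is centred near (243,315), with the door handle at (236,255). Next are close crops.

```bash
cat > h.py <<'E'
import numpy as np, cv2
from station import env
from scipy.optimize import least_squares
def ray(n,u,v,P=None):
    p=P or env.camera_params(n); R=np.array(p["R"]);t=np.array(p["t"])
    x=(u-p["cx"])/p["fx"]; y=(v-p["cy"])/p["fy"]
    if n=="wrist":
        r=np.hypot(x,y); d=np.array([x/r*np.sin(r),y/r*np.sin(r),np.cos(r)]) if r>1e-9 else np.array([0,0,1.])
    else: d=np.array([x,y,1.])
    return -R.T@t, R.T@d
def at(n,u,v,z,P=None):
    c,d=ray(n,u,v,P); return c+d*(z-c[2])/d[2]
def proj(n,X,P=None):
    p=P or env.camera_params(n); c=np.atleast_2d(X)@np.array(p["R"]).T+np.array(p["t"])
    if n=="wrist":
        r=np.hypot(c[:,0],c[:,1]); s=np.arctan2(r,c[:,2])/np.maximum(r,1e-9)
    else: s=1/c[:,2]
    return np.c_[p["fx"]*c[:,0]*s+p["cx"], p["fy"]*c[:,1]*s+p["cy"]]
def st():
    o=env.get_obs(); print(round(o["time_s"],2),o["tool_pos"].round(4),o["tool_rot"].round(3),"F",o["contact_force"].round(1),"w",round(o["width"],4),"q",o["qpos"].round(2)); return o
def crop(img,x,y,w,h,k,f):
    c=cv2.resize(img[y:y+h,x:x+w],None,fx=k,fy=k,interpolation=cv2.INTER_CUBIC)
    for i in range(0,w,20):
        cv2.putText(c,str(x+i),(i*k,8),0,0.3,(0,0,255)); cv2.line(c,(i*k,10),(i*k,14),(0,0,255))
    for j in range(0,h,20):
        cv2.putText(c,str(y+j),(0,j*k+4),0,0.3,(0,0,255))
    cv2.imwrite(f,c)
E
python3 - <<'E'
from h import *
s=cv2.imread("pics/scene0.png")
a=s[235:385,160:330]; crop(s,160,240,170,145,4,"pics/c1.png")
crop(s,340,200,150,150,4,"pics/c2.png")
E
```

```text
(no output)
```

View pics/c1.png

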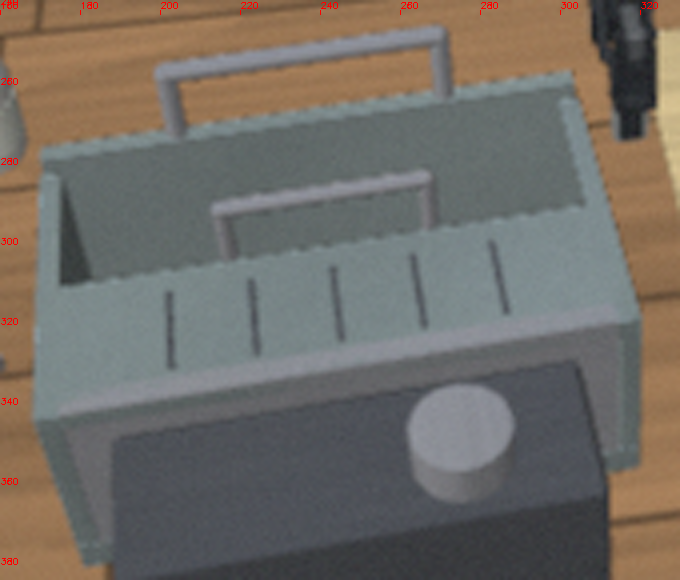

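View pics/c2.png

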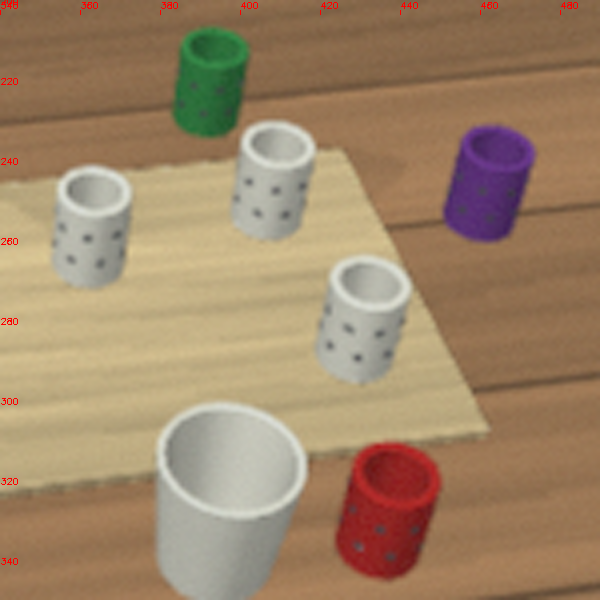

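```bash
cat > fit.py <<'E'
from h import *
f=lambda x0,y0,cx,cy:(x0+(cx+.5)/4-.5,y0+(cy+.5)/4-.5)
D=[((-.0075,-.083,.235),(163,72)),((-.0075,.083,.235),(443,36)),((.02,-.064,.14),(217,210)),((.02,.064,.14),(427,178)),
((.3,-.18,.185),(38,417)),((.3,.18,.185),(639,319)),((.1,-.165,.185),(60,286)),((.1,.165,.185),(586,206))]
X=np.array([d[0] for d in D]);U=np.array([f(160,240,*d[1]) for d in D])
def pl(q,X=X):
    c,s=np.cos(q[2]),np.sin(q[2]); return X@np.array([[c,s,0],[-s,c,0],[0,0,1]])+[q[0],q[1],0]
P=env.camera_params("scene")
r=least_squares(lambda q:(proj("scene",pl(q),P)-U).ravel(),[.65,-.2,0])
E
python3 - <<'E'
from fit import *
print(r.x, np.degrees(r.x[2])); print(r.fun.reshape(-1,2).round(1))
q=r.x
print("side check handle",proj("side",pl(q,np.array([[-.0075,-.09,.235],[-.0075,.09,.235],[.3,-.18,.185],[0,-.18,.185],[0,.18,.185]]))).round(0))
for n,c in zip("ABC",[(94.5,191),(278,146),(369.5,284)]):
    p=at("scene",*f(340,200,*c),.092); print(n,p.round(4),"side px",proj("side",p).round(0))
print("handle",pl(q,np.array([[-.0075,0,.235],[.02,0,.14],[-.13,0,.14],[.2-.24,0,.074]])).round(4))
for n,c in zip(["green","purple","red","pot"],[(214,50),(496,146),(397,478),(231,460)]):
    print(n,at("scene",*f(340,200,*c),.11 if n=="pot" else .08).round(3))
s=cv2.imread("pics/side0.png")
crop(s,130,270,175,120,4,"pics/c3.png")
crop(s,230,120,175,125,4,"pics/c4.png")
E
```

```text
[ 0.55712015 -0.20126613  0.05753983] 3.296789354693827
[[  3.   -6.2]
 [ -4.9  -5.9]
 [  2.4  -9.6]
 [ -3.9  -8.6]
 [ -1.7  21.7]
 [  6.8  17.9]
 [  0.6 -12.6]
 [ -3.  -12.6]]
side check handle [[379. 156.]
 [336. 186.]
 [322. 111.]
 [395. 154.]
 [309. 214.]]
A [0.4493 0.187  0.092 ] side px [[273. 300.]]
B [0.419  0.3472 0.092 ] side px [[228. 344.]]
C [0.584  0.3651 0.092 ] side px [[183. 305.]]
handle [[ 0.5496 -0.2017  0.235 ]
 [ 0.5771 -0.2001  0.14  ]
 [ 0.4273 -0.2087  0.14  ]
 [ 0.5172 -0.2036  0.074 ]]
green [0.271 0.338 0.08 ]
purple [0.434 0.53  0.08 ]
red [0.756 0.325 0.08 ]
pot [0.747 0.207 0.11 ]
```

View pics/c3.png

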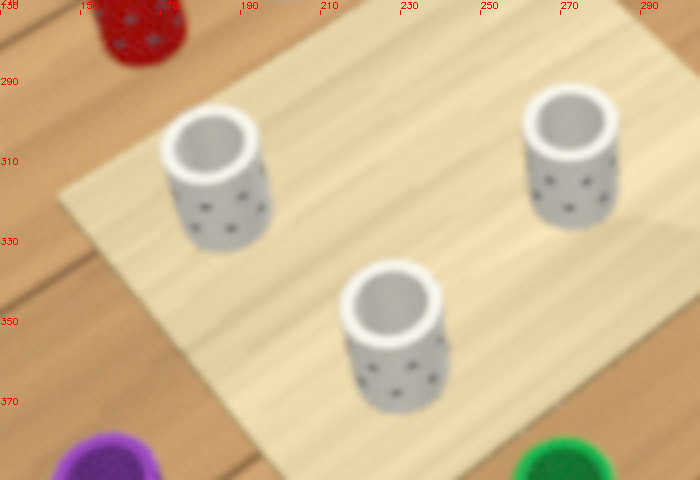

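View pics/c4.png

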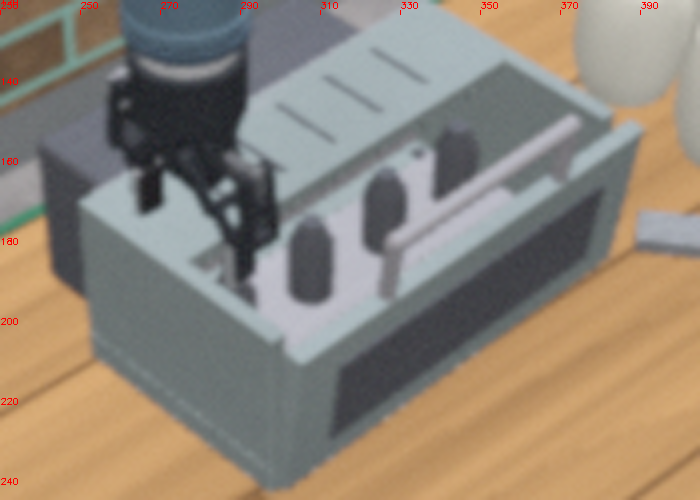

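```bash
sed -i '/^((.3,/s/((.3,-.18,.185),(38,417)),((.3,.18,.185),(639,319)),/((0,-.18,.185),(43,176)),/' fit.py
cat >> fit.py <<'E'
# side view points (crop 4x of 230,120)
S=[((-.0075,-.083,.235),(574,122)),((-.0075,.083,.235),(392,242)),((0,.18,.185),(275,340)),((.01-.025,.18,.185),(300,360)),((-.015,-.18,.185),(642,130))]
XS=np.array([d[0] for d in S]);US=np.array([f(230,120,*d[1]) for d in S]);PS=env.camera_params("side")
res=lambda q:np.r_[(proj("scene",pl(q),P)-U).ravel(),(proj("side",pl(q,XS),PS)-US).ravel()]
r1=r=least_squares(lambda q:(proj("scene",pl(q),P)-U).ravel(),[.65,-.2,0])
r=least_squares(res,[.65,-.2,0],loss="soft_l1")
E
python3 - <<'E'
from fit import *
print(r1.x,r.x); print(res(r.x).reshape(-1,2).round(1))
q=r.x
print("handle",pl(q,np.array([[-.0075,0,.235],[.02,0,.14],[-.13,0,.14],[-.015,0,.045]])).round(4))
for n,c,k in zip("ABC",[(570.5,122),(391.5,304),(210,144)],[(94.5,191),(278,146),(369.5,284)]):
    print(n,at("side",*f(130,270,*c),.092).round(4),at("scene",*f(340,200,*k),.092).round(4))
E
```

```text
[ 0.59431964 -0.19945804  0.05574452] [ 0.59313674 -0.1993654   0.04849244]
[[ 3.4  2.7]
 [-3.1  2.9]
 [ 3.1 -0.3]
 [-2.3  0.6]
 [-0.9 -2.3]
 [ 0.  -2.4]
 [-0.6 -2.4]
 [-4.9  0.7]
 [-0.2 -2.4]
 [ 1.1  2.3]
 [-1.3  0.2]
 [-0.2 -1. ]]
handle [[ 0.5856 -0.1997  0.235 ]
 [ 0.6131 -0.1984  0.14  ]
 [ 0.4633 -0.2057  0.14  ]
 [ 0.5782 -0.2001  0.045 ]]
A [0.449  0.1882 0.092 ] [0.4493 0.187  0.092 ]
B [0.4166 0.3496 0.092 ] [0.419  0.3472 0.092 ]
C [0.5827 0.3676 0.092 ] [0.584  0.3651 0.092 ]
```

Run:
```python
from fit import *
def tri(a,b):
    c1,d1=ray("scene",*a);c2,d2=ray("side",*b);A=np.c_[d1,-d2];s=np.linalg.lstsq(A,c2-c1,rcond=None)[0]
    p,q=c1+d1*s[0],c2+d2*s[1];return ((p+q)/2).round(4),np.linalg.norm(p-q).round(4)
g=lambda a,b:tri(f(160,240,*a),f(230,120,*b))
print("handle L end",g((163,72),(574,122)));print("handle R end",g((443,36),(392,242)))
print("door top L front?",g((40,152),(642,130)));print("door top R",g((572,72),(300,362)))
print("side wall L front",g((43,176),(613,118)));print("wall R front",g((577,98),(275,340)))
print("roof edge L inner",g((60,286),(503,62)))
```

```text
handle L end (array([ 0.5804, -0.2918,  0.238 ]), np.float64(0.0015))
handle R end (array([ 0.5728, -0.1083,  0.2368]), np.float64(0.0014))
door top L front? (array([ 0.5855, -0.3802,  0.1821]), np.float64(0.0011))
door top R (array([ 0.5662, -0.0213,  0.1853]), np.float64(0.0013))
side wall L front (array([ 0.6095, -0.3755,  0.1822]), np.float64(0.0032))
wall R front (array([ 0.5928, -0.0219,  0.1856]), np.float64(0.002))
roof edge L inner (array([ 0.7095, -0.3579,  0.1848]), np.float64(0.002))
```

The handle, door edges and walls triangulate within 3 mm, and the door's 237 mm handle height agrees with its specification. The dryer's front origin is about (0.601, -0.1995) with a yaw of about 0.048 rad. The sleeves agree in both views to 3 mm. They are the white dotted tubes A, B and C, not the green, purple or red ones. I'll go to the door handle first.

>>> send_rows(plan=[[1,0,0,0.04,0,0,0],[1,0,0,0.075,0,0,1],[1,-0.02,-0.04,0.085,0,0,2.75],[1,-0.04,-0.08,0.085,0,0,2.75],[1,-0.055,-0.12,0.085,0,0,2.75],[1,-0.065,-0.16,0.085,0,0,2.75],[1,-0.073,-0.2,0.085,0,0,2.75],[1,-0.073,-0.2,0.085,0,0,2.75]])

```text
time_s: 0.77
tool_pos: [0.5734, -0.2098, 0.3163]
tool_rot: [2.178, 2.26, -0.008]
contact_force: [0.3, -1.0, -0.3]
width: 0.0855
grasp_force: 0.0
```

Run:
```python
from h import *
st(); P=env.camera_params("wrist"); w=env.capture("wrist"); cv2.imwrite("pics/w1.png",w)
o=np.array([.601,-.1995]);c,s=np.cos(.048),np.sin(.048)
d=lambda x,y,z:[o[0]+c*x-s*y,o[1]+s*x+c*y,z]
print("door handle px",proj("wrist",[[.577,-.2,.237]],P),"rack",proj("wrist",[d(.02,-.07,.14),d(.02,.07,.14)],P),"posts",proj("wrist",[d(.11,y,.144) for y in(-.12,-.04,.04,.12)],P).round(0))
```

```text
0.77 [ 0.5734 -0.2098  0.3163] [ 2.178  2.26  -0.008] F [ 0.3 -1.  -0.3] w 0.0855 q [ 0.23  0.39  0.06  1.55 -0.02  1.2   0.33]
door handle px [[325.47451765 227.30476849]] rack [[371.30458773 271.78394168]
 [374.67311057 117.39041548]] posts [[456. 316.]
 [467. 241.]
 [473. 155.]
 [475.  67.]]
```

View pics/w1.png

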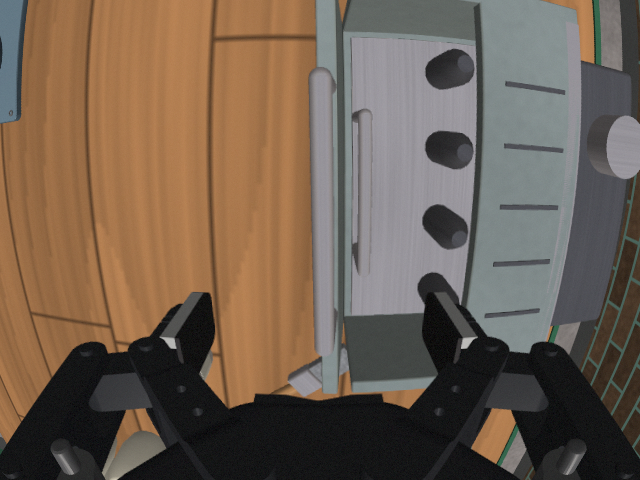

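The wrist view shows the door handle as a bar from (321,72) to (325,352), the rack handle from (365,110) to (363,272), and post tops at about (458,68), (460,149) and (455,233). I'll refine the dryer pose from these.

Run:
```python
from h import *
st(); P=env.camera_params("wrist")
for n,u,v,z in [("dhR",320,72,.237),("dhL",325,350,.237),("rhR",365,112,.14),("rhL",363,270,.14),("p3",459,68,.144),("p2",460,149,.144),("p1",455,233,.144),("roofR",480,5,.185),("roofL",466,372,.185),("roofmid",477,180,.185)]:
    print(n,at("wrist",u,v,z,P).round(4))
```

```text
0.82 [ 0.5742 -0.2076  0.3161] [ 2.178  2.262 -0.006] F [-0.5 -1.2  0.6] w 0.0853 q [ 0.23  0.39  0.06  1.55 -0.02  1.2   0.33]
dhR [ 0.5708 -0.1037  0.237 ]
dhL [ 0.5817 -0.2878  0.237 ]
rhR [ 0.6099 -0.1219  0.14  ]
rhL [ 0.6173 -0.2642  0.14  ]
p3 [ 0.6908 -0.075   0.144 ]
p2 [ 0.6962 -0.147   0.144 ]
p1 [ 0.7006 -0.224   0.144 ]
roofR [ 0.6926 -0.0273  0.185 ]
roofL [ 0.7229 -0.3519  0.185 ]
roofmid [ 0.6972 -0.1685  0.185 ]
```

>>> send_rows(plan=[[1,0,0.003,-0.03,0,0,0],[1,0,0.003,-0.06,0,0,0],[1,0,0.003,-0.085,0,0,0],[1,0,0.003,-0.098,0,0,0],[1,0,0.003,-0.098,0,0,0],[-1,0,0.003,-0.098,0,0,0],[-1,0,0.003,-0.098,0,0,0],[-1,0,0.003,-0.098,0,0,0]], force=30)

```text
time_s: 1.48
tool_pos: [0.578, -0.1971, 0.2198]
tool_rot: [2.166, 2.273, 0.002]
contact_force: [0.6, 0.0, -0.3]
width: 0.0517
grasp_force: 0.0
```

>>> send_rows(plan=[[-1,0,0,0,0,0,0],[-1,0,0,0,0,0,0],[-1,0,0,0,0,0,0],[-1,0,0,0,0,0,0]])

```text
time_s: 1.82
tool_pos: [0.5771, -0.1971, 0.219]
tool_rot: [2.167, 2.274, 0.0]
contact_force: [-2.2, -0.1, 5.2]
width: 0.0128
grasp_force: 29.2
```

>>> send_rows(plan=[[-1,-0.016,-0.001,-0.001,0,0,0],[-1,-0.035,-0.002,-0.004,0,0,0],[-1,-0.053,-0.0025,-0.009,0,0,0],[-1,-0.071,-0.0035,-0.016,0,0,0],[-1,-0.088,-0.004,-0.024,0,0,0],[-1,-0.104,-0.005,-0.034,0,0,0],[-1,-0.119,-0.006,-0.046,0,0,0],[-1,-0.126,-0.006,-0.052,0,0,0]])

```text
time_s: 2.48
tool_pos: [0.452, -0.2038, 0.1662]
tool_rot: [2.165, 2.27, 0.003]
contact_force: [7.7, -2.7, -2.9]
width: 0.0128
grasp_force: 30.3
```

>>> send_rows(plan=[[-1,-0.013,-0.001,-0.014,0,0,0],[-1,-0.0245,-0.001,-0.029,0,0,0],[-1,-0.035,-0.0015,-0.045,0,0,0],[-1,-0.043,-0.002,-0.062,0,0,0],[-1,-0.05,-0.0025,-0.08,0,0,0],[-1,-0.055,-0.003,-0.098,0,0,0],[-1,-0.058,-0.003,-0.117,0,0,0],[-1,-0.058,-0.003,-0.121,0,0,0]])

```text
time_s: 3.15
tool_pos: [0.3973, -0.2073, 0.0466]
tool_rot: [2.162, 2.269, 0.005]
contact_force: [-2.9, 2.9, 54.1]
width: 0.0129
grasp_force: 40.2
```

>>> send_rows(plan=[[-1,0,0,0,0,0,0],[-1,0,0,-0.003,0,0,0],[-1,0,0,-0.003,0,0,0]])

```text
time_s: 3.4
tool_pos: [0.3974, -0.2076, 0.0449]
tool_rot: [2.162, 2.269, 0.005]
contact_force: [0.4, 1.6, 28.2]
width: 0.0128
grasp_force: 38.8
```

>>> send_rows(plan=[[-0.3,0,0,0.003,0,0,0],[-0.3,0,0,0.003,0,0,0],[-0.3,0,0,0.003,0,0,0],[-0.3,0,0,0.025,0,0,0],[-0.3,0,0,0.065,0,0,0],[-0.3,0,0,0.105,0,0,0],[0.2,0.01,0,0.145,0,0,0],[0.2,0.03,0,0.178,0,0,0]])

```text
time_s: 4.07
tool_pos: [0.421, -0.2063, 0.2224]
tool_rot: [-2.169, -2.271, 0.002]
contact_force: [2.0, -0.3, -1.1]
width: 0.0511
grasp_force: 0.0
```

>>> send_rows(plan=[[0.2,0.035,0.002,0.01,0,0,0],[0.2,0.07,0.004,0.02,0,0,0],[0.2,0.105,0.006,0.02,0,0,0],[0.2,0.14,0.008,0.02,0,0,0],[0.2,0.175,0.01,0.01,0,0,0],[0.2,0.194,0.01,0,0,0,0],[0.2,0.194,0.01,0,0,0,0],[0.2,0.194,0.01,0,0,0,0]])

```text
time_s: 4.73
tool_pos: [0.6166, -0.1954, 0.2182]
tool_rot: [-2.164, -2.273, 0.003]
contact_force: [-0.9, 0.3, 0.6]
width: 0.0511
grasp_force: 0.0
```

Run:
```python
from h import *
st(); w=env.capture("wrist"); cv2.imwrite("pics/w2.png",w)
P=env.camera_params("wrist");print(proj("wrist",[[.617,-.27,.14],[.617,-.2,.14],[.617,-.125,.14]],P).round(0).tolist())
```

```text
4.73 [ 0.6166 -0.1954  0.2182] [-2.164 -2.273  0.003] F [-0.9  0.3  0.6] w 0.0511 q [ 0.21  0.55  0.04  1.56 -0.02  1.04  0.3 ]
[[315.0, 343.0], [320.0, 249.0], [327.0, 128.0]]
```

View pics/w2.png

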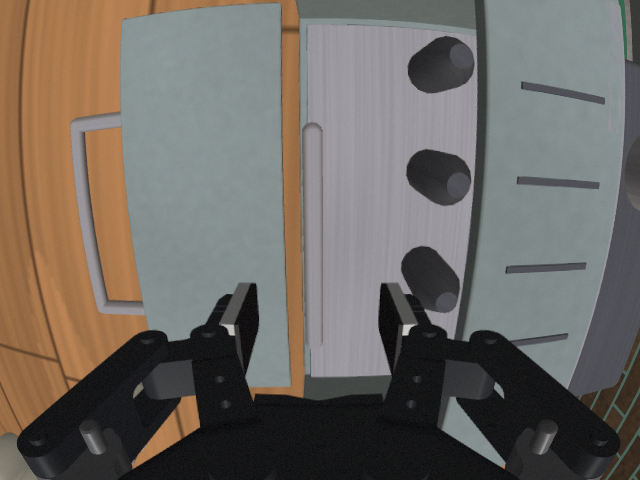

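The door is fully down, with its handle at (85,215). The rack handle is a bar at u≈313, v 127 to 345, so about x=0.612. I'll lower and grip it.

>>> send_rows(plan=[[0.2,-0.004,0,-0.03,0,0,0],[0.2,-0.005,0,-0.06,0,0,0],[0.2,-0.005,0,-0.085,0,0,0],[0.2,-0.005,0,-0.099,0,0,0],[-1,-0.005,0,-0.099,0,0,0],[-1,-0.005,0,-0.099,0,0,0],[-1,-0.005,0,-0.099,0,0,0],[-1,-0.005,0,-0.099,0,0,0]])

```text
time_s: 5.45
tool_pos: [0.6129, -0.1967, 0.1232]
tool_rot: [2.166, 2.272, 0.002]
contact_force: [0.2, -0.6, 0.8]
width: 0.0108
grasp_force: 29.3
```

>>> send_rows(plan=[[-1,0,0,0,0,0,0],[-1,0,0,0,0,0,0],[-1,0,0,0,0,0,0]])

```text
time_s: 5.7
tool_pos: [0.6129, -0.1966, 0.1232]
tool_rot: [2.166, 2.272, 0.001]
contact_force: [-1.9, -0.6, 7.9]
width: 0.0107
grasp_force: 29.8
```

>>> send_rows(plan=[[-1,-0.015,-0.001,0,0,0,0],[-1,-0.035,-0.002,0,0,0,0],[-1,-0.058,-0.003,0,0,0,0],[-1,-0.08,-0.004,0,0,0,0],[-1,-0.1,-0.005,0,0,0,0],[-1,-0.118,-0.006,0,0,0,0],[-1,-0.13,-0.0065,0,0,0,0],[-1,-0.138,-0.007,0,0,0,0]])

```text
time_s: 6.37
tool_pos: [0.4752, -0.2041, 0.1232]
tool_rot: [2.165, 2.27, 0.003]
contact_force: [3.8, -1.2, 3.8]
width: 0.0106
grasp_force: 31.3
```

>>> send_rows(plan=[[-1,-0.003,0,0,0,0,0],[-1,-0.006,0,0,0,0,0],[-1,-0.009,0,0,0,0,0],[-1,-0.009,0,0,0,0,0]])

```text
time_s: 6.7
tool_pos: [0.4712, -0.2043, 0.1233]
tool_rot: [2.158, 2.266, 0.01]
contact_force: [13.8, -3.2, -6.1]
width: 0.0106
grasp_force: 30.5
```

>>> send_rows(plan=[[0.2,0.005,0,0,0,0,0],[0.2,0.005,0,0,0,0,0],[0.2,0.005,0,0,0,0,0],[0.5,0.005,0,0.03,0,0,0],[1,0.005,0,0.07,0,0,0],[1,0.005,0,0.11,0,0,0],[1,0.005,0,0.15,0,0,0],[1,0.005,0,0.19,0,0,0]])

```text
time_s: 7.37
tool_pos: [0.4687, -0.2027, 0.313]
tool_rot: [-2.167, -2.273, 0.001]
contact_force: [1.2, -0.5, -0.8]
width: 0.0851
grasp_force: 0.0
```

>>> send_rows(plan=[[1,0.03,0,0.03,0,0,0],[1,0.06,0,0.05,0,0,0],[1,0.08,0,0.05,0,0,0],[1,0.08,0,0.05,0,0,0],[1,0.08,0,0.05,0,0,0]])

```text
time_s: 7.78
tool_pos: [0.5496, -0.2026, 0.3604]
tool_rot: [-2.165, -2.274, 0.002]
contact_force: [0.4, -0.4, -0.2]
width: 0.0852
grasp_force: 0.0
```

```bash
cat > w.py <<'E'
from h import *
import pickle,sys
def wshot(f):
    o=st(); P=env.camera_params("wrist"); w=env.capture("wrist"); cv2.imwrite(f"pics/{f}.png",w); pickle.dump(P,open(f"{f}.pkl","wb")); return P
E
python3 - <<'E'
from w import *
P=wshot("w3"); s=env.capture("scene"); cv2.imwrite("pics/scene1.png",s)
c,n=np.cos(.048),np.sin(.048); pts=[[.561-n*y,-.2015+c*y,.144] for y in(-.12,-.04,.04,.12)]
print(proj("wrist",pts,P).round(0).tolist(),proj("scene",pts).round(1).tolist())
a=cv2.imread("pics/w3.png"); b=cv2.resize(s[225:345,150:310],None,fx=4,fy=4,interpolation=cv2.INTER_CUBIC)
cv2.imwrite("pics/both.png",np.hstack([cv2.resize(a,(400,300)),cv2.resize(b,(400,300))]))
E
```

```text
7.78 [ 0.5496 -0.2026  0.3604] [-2.165e+00 -2.274e+00  2.000e-03] F [ 0.4 -0.4 -0.2] w 0.0852 q [ 0.25  0.32  0.03  1.55 -0.01  1.27  0.33]
[[329.0, 309.0], [330.0, 239.0], [331.0, 159.0], [331.0, 77.0]] [[195.1, 280.3], [224.3, 276.1], [253.0, 272.0], [281.1, 267.9]]
```

View pics/w3.png

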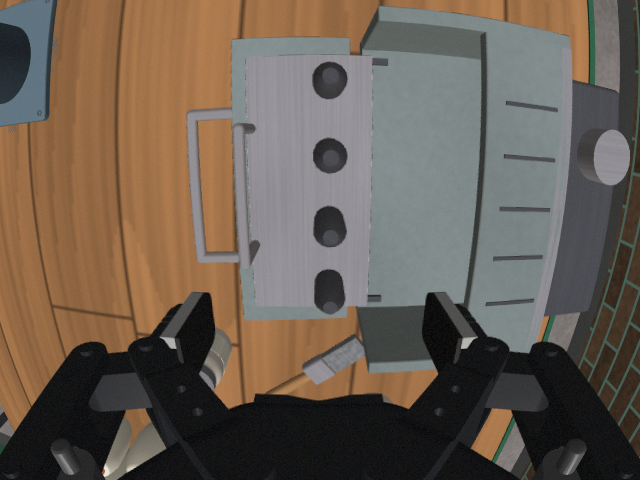

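The wrist view shows the four post tops at about (329,77), (330,157), (330,238) and (330,307), within 3 px of prediction. The rack is out and the door is down. I'll refine the tops by code.

Run:
```python
from w import *
P=pickle.load(open("w3.pkl","rb"));g=cv2.cvtColor(cv2.imread("pics/w3.png"),cv2.COLOR_BGR2GRAY)
print(g[77,305:355:3],g[238,305:355:3])
for u,v in [(329,77),(330,157),(330,238),(329,306)]:
    w=g[v-14:v+15,u-14:u+15]; t=(w>56)&(w<95)
    n,l,s,c=cv2.connectedComponentsWithStats(cv2.morphologyEx(t.astype(np.uint8),cv2.MORPH_OPEN,np.ones((3,3))))
    print([(s[i,4],at("wrist",u-14+c[i][0],v-14+c[i][1],.144,P).round(4).tolist(),(c[i]+[u-14,v-14]).round(1).tolist()) for i in range(1,n) if s[i,4]>40], at("wrist",u,v,.144,P).round(4))
s=cv2.imread("pics/scene1.png");gs=cv2.cvtColor(s,cv2.COLOR_BGR2GRAY)
for u,v in [(195,280),(224,276),(253,272),(281,268)]: print(gs[v-8:v+20:2,u-8:u+9:2].tolist())
```

```text
[147 147 144  40  43  50  75  74  80  77  75  74  59  52 111 150 148] [152 145 145 142  48  48  68  74  76  77  77  65  58  84 145 148 149]
[(np.int32(421), [0.5553, -0.0848, 0.144], [331.1, 80.0])] [ 0.5532 -0.0819  0.144 ]
[(np.int32(364), [0.5597, -0.1632, 0.144], [331.4, 161.0])] [ 0.5581 -0.1594  0.144 ]
[(np.int32(263), [0.5635, -0.2411, 0.144], [330.8, 238.5])] [ 0.5626 -0.2406  0.144 ]
[(np.int32(164), [0.5677, -0.3188, 0.144], [330.3, 307.2])] [ 0.5662 -0.3174  0.144 ]
[[124, 115, 124, 132, 124, 126, 137, 141, 136], [138, 137, 135, 136, 129, 138, 142, 147, 128], [139, 142, 142, 148, 143, 142, 144, 144, 143], [143, 148, 145, 141, 126, 132, 142, 143, 146], [140, 143, 143, 86, 80, 76, 104, 145, 149], [143, 148, 127, 82, 74, 65, 50, 97, 146], [140, 147, 99, 82, 74, 62, 56, 44, 114], [131, 138, 70, 77, 73, 59, 55, 53, 94], [133, 144, 80, 74, 71, 65, 59, 56, 67], [130, 142, 96, 74, 69, 67, 61, 58, 47], [138, 142, 123, 75, 70, 63, 59, 58, 53], [138, 142, 132, 74, 71, 67, 56, 58, 51], [139, 142, 143, 76, 70, 65, 58, 56, 49], [141, 145, 144, 100, 71, 64, 57, 56, 53]]
[[91, 122, 131, 
[... 1088 characters left out ...]
 54, 52, 108], [145, 144, 92, 71, 69, 62, 57, 53, 103], [146, 143, 120, 73, 71, 59, 58, 54, 122]]
[[124, 133, 135, 124, 138, 144, 139, 140, 140], [140, 140, 137, 135, 141, 140, 144, 134, 132], [132, 144, 145, 145, 146, 146, 145, 145, 153], [146, 145, 148, 119, 103, 120, 145, 145, 136], [147, 146, 133, 77, 82, 76, 116, 148, 154], [151, 149, 98, 82, 77, 64, 58, 138, 145], [145, 130, 74, 84, 78, 64, 55, 78, 147], [148, 122, 76, 79, 73, 64, 60, 73, 148], [146, 128, 78, 76, 71, 61, 56, 71, 143], [145, 128, 73, 77, 70, 63, 57, 63, 145], [145, 133, 73, 73, 70, 66, 59, 64, 143], [146, 136, 73, 72, 69, 63, 57, 48, 143], [150, 141, 72, 75, 66, 61, 59, 53, 143], [148, 148, 84, 70, 69, 58, 54, 75, 148]]
```

Posts agree with the geometry: (0.555,-0.082), (0.559,-0.1615), (0.563,-0.2415), (0.567,-0.321). Now to sleeve A at (0.449,0.188).

>>> send_rows(plan=[[1,-0.01,0.035,0,0,0,0],[1,-0.02,0.075,0,0,0,0],[1,-0.03,0.115,0,0,0,0],[1,-0.04,0.155,0,0,0,0],[1,-0.05,0.195,-0.01,0,0,0],[1,-0.06,0.235,-0.02,0,0,0],[1,-0.07,0.275,-0.03,0,0,0],[1,-0.08,0.31,-0.05,0,0,0]])

```text
time_s: 8.55
tool_pos: [0.4694, 0.1069, 0.3131]
tool_rot: [2.167, 2.273, 0.003]
contact_force: [2.3, -0.0, 0.4]
width: 0.0858
grasp_force: 0.0
```

>>> send_rows(plan=[[1,-0.01,0.035,-0.02,0,0,0],[1,-0.018,0.065,-0.05,0,0,0],[1,-0.021,0.081,-0.08,0,0,0],[1,-0.021,0.081,-0.091,0,0,0],[1,-0.021,0.081,-0.091,0,0,0],[1,-0.021,0.081,-0.091,0,0,0],[1,-0.021,0.081,-0.091,0,0,0]])

```text
time_s: 9.13
tool_pos: [0.4501, 0.1852, 0.2223]
tool_rot: [2.169, 2.271, 0.001]
contact_force: [0.9, -0.0, 0.3]
width: 0.0851
grasp_force: 0.0
```

```bash
cat >> w.py <<'E'
def rims(f,P):
    h=cv2.cvtColor(cv2.imread(f"pics/{f}.png"),cv2.COLOR_BGR2HSV)
    m=((h[...,1]<40)&(h[...,2]>195)).astype(np.uint8)
    for c in cv2.findContours(m,cv2.RETR_EXTERNAL,cv2.CHAIN_APPROX_NONE)[0]:
        if len(c)<60: continue
        e=cv2.fitEllipse(c); d=np.array([at("wrist",*p[0],.092,P)[:2] for p in c]); (x,y),r=cv2.minEnclosingCircle(d.astype(np.float32)[:,None])
        print("rim px",np.round(e[0],1),np.round(e[1],1),"ell.c",at("wrist",*e[0],.092,P).round(4),"circ",round(x,4),round(y,4),"r",round(r,4))
E
python3 - <<'E'
from w import *
P=wshot("w4"); rims("w4",P); print(proj("wrist",[[.449,.188,.092],[.418,.348,.092],[.583,.366,.092]],P).round(0).tolist())
s=env.capture("scene");cv2.imwrite("pics/scene2.png",s)
E
```

```text
9.13 [0.4501 0.1852 0.2223] [2.169e+00 2.271e+00 1.000e-03] F [ 0.9 -0.   0.3] w 0.0851 q [-0.28  0.28 -0.24  1.96  0.09  0.91 -0.52]
rim px [316.4 216.1] [72.1 74.2] ell.c [0.4484 0.1899 0.092 ] circ 0.4482 0.1892 r 0.0289
rim px [629.3 217. ] [57.6 98.8] ell.c [0.7598 0.2076 0.092 ] circ 0.7645 0.2067 r 0.0521
rim px [494.7   9. ] [50.7 64.2] ell.c [0.5806 0.3665 0.092 ] circ 0.5812 0.368 r 0.0287
rim px [282.4   6.4] [59.6 71.3] ell.c [0.4163 0.3474 0.092 ] circ 0.416 0.3488 r 0.0286
[[317.0, 219.0], [285.0, 6.0], [497.0, 10.0]]
```

View pics/w4.png

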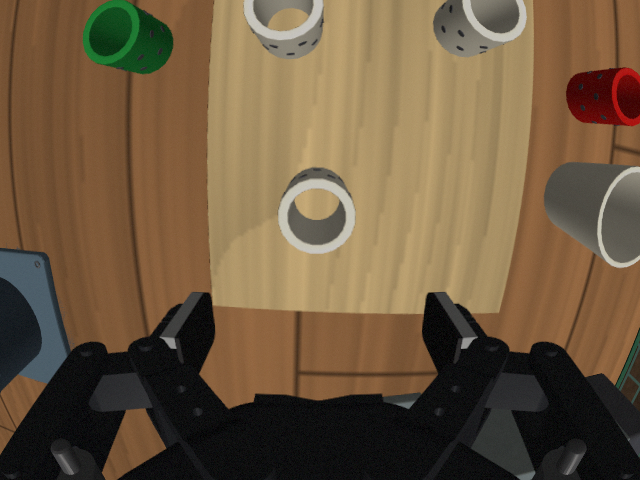

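The wrist view shows sleeve A's rim centred at (316,216), giving (0.4485,0.189) with r 0.029. B and C are at the top edge, and the pot, red and green ones are clear of my path. I'll lower and grip.

>>> send_rows(plan=[[1,0,0.001,-0.03,0,0,0],[1,0,0.001,-0.06,0,0,0],[1,0,0.001,-0.09,0,0,0],[1,0,0.001,-0.12,0,0,0],[1,0,0.001,-0.145,0,0,0],[1,0,0.001,-0.163,0,0,0],[1,0,0.001,-0.17,0,0,0],[1,0,0.001,-0.17,0,0,0]])

```text
time_s: 9.9
tool_pos: [0.4493, 0.1866, 0.0507]
tool_rot: [-2.168, -2.273, 0.002]
contact_force: [0.1, 0.4, 0.3]
width: 0.0854
grasp_force: 0.0
```

>>> send_rows(plan=[[-0.1,0,0,0,0,0,0],[-0.1,0,0,0,0,0,0],[-0.1,0,0,0,0,0,0],[-0.1,0,0,0,0,0,0],[-0.1,0,0,0,0,0,0],[-0.1,0,0,0,0,0,0]], force=25)

```text
time_s: 10.4
tool_pos: [0.4505, 0.1876, 0.0529]
tool_rot: [2.167, 2.273, 0.003]
contact_force: [-1.6, 0.2, 6.5]
width: 0.0598
grasp_force: 26.3
```

>>> send_rows(plan=[[-0.1,0,0,0.01,0,0,0],[-0.1,0,0,0.03,0,0,0],[-0.1,0,0,0.06,0,0,0],[-0.1,0,0,0.095,0,0,0],[-0.1,0,0,0.13,0,0,0],[-0.1,0,0,0.165,0,0,0],[-0.1,0,0,0.19,0,0,0],[-0.1,0,0,0.2,0,0,0]])

```text
time_s: 11.07
tool_pos: [0.4512, 0.1881, 0.2563]
tool_rot: [2.166, 2.272, 0.011]
contact_force: [0.5, 0.2, -2.3]
width: 0.0594
grasp_force: 28.1
```

>>> send_rows(plan=[[-0.1,0.005,-0.02,0,0,0,0],[-0.1,0.013,-0.05,0,0,0,0],[-0.1,0.022,-0.085,0,0,0,0],[-0.1,0.032,-0.12,0,0,0,0],[-0.1,0.041,-0.155,0,0,0,0],[-0.1,0.05,-0.19,0,0,0,0],[-0.1,0.06,-0.225,0,0,0,0],[-0.1,0.069,-0.26,0,0,0,0]])

```text
time_s: 11.73
tool_pos: [0.518, -0.0745, 0.2509]
tool_rot: [-2.167, -2.274, 0.001]
contact_force: [0.3, 0.7, -2.7]
width: 0.0594
grasp_force: 28.1
```

>>> send_rows(plan=[[-0.1,0.01,-0.035,0,0,0,0],[-0.1,0.019,-0.07,0,0,0,0],[-0.1,0.028,-0.105,0,0,0,0],[-0.1,0.037,-0.135,0,0,0,0],[-0.1,0.043,-0.158,0,0,0,0],[-0.1,0.045,-0.172,0,0,0,0],[-0.1,0.045,-0.172,0,0,0,0],[-0.1,0.045,-0.172,0,0,0,0]])

```text
time_s: 12.4
tool_pos: [0.5628, -0.2443, 0.2506]
tool_rot: [-2.167, -2.272, 0.0]
contact_force: [0.6, 0.8, -1.5]
width: 0.0596
grasp_force: 28.0
```

Run:
```python
from w import *
P=wshot("w5");st()
c,n=np.cos(.048),np.sin(.048); pts=[[.561-n*y,-.2015+c*y,.144] for y in(-.12,-.04,.04,.12)]
print(proj("wrist",pts,P).round(0).tolist()); rims("w5",P)
```

```text
12.4 [ 0.5628 -0.2443  0.2506] [-2.167 -2.272  0.   ] F [ 0.6  0.8 -1.5] w 0.0596 q [ 0.35  0.46 -0.01  1.62  0.01  1.07  0.38]
12.45 [ 0.5631 -0.243   0.2508] [-2.165e+00 -2.274e+00 -1.000e-03] F [-0.3  0.8 -2.8] w 0.0597 q [ 0.35  0.46 -0.02  1.62  0.01  1.07  0.38]
[[319.0, 327.0], [319.0, 227.0], [319.0, 110.0], [319.0, -4.0]]
rim px [318.1 333. ] [135.6 175.9] ell.c [ 0.5676 -0.3585  0.092 ] circ 0.5683 -0.3727 r 0.0848
```

View pics/w5.png

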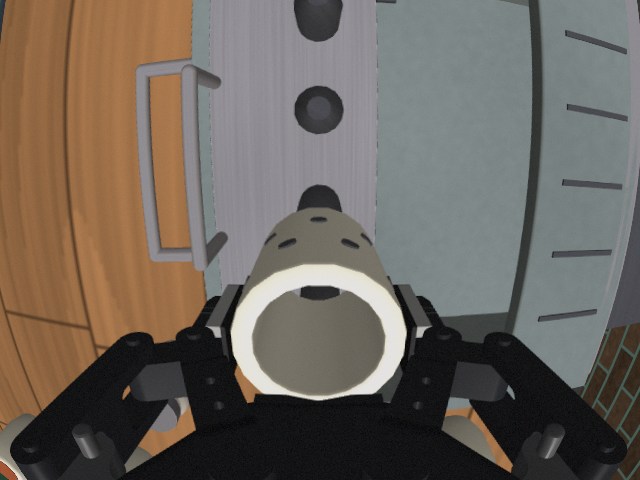

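The wrist view shows sleeve A held with its rim at (319,333). The post2 top is at (319,107), predicted (319,110), so the calibration holds to about 2 mm. I'll lower in stages.

>>> send_rows(plan=[[-0.1,0,0.001,-0.02,0,0,0],[-0.1,0,0.001,-0.04,0,0,0],[-0.1,0,0.001,-0.055,0,0,0],[-0.1,0,0.001,-0.062,0,0,0],[-0.1,0,0.001,-0.069,0,0,0],[-0.1,0,0.001,-0.076,0,0,0],[-0.1,0,0.001,-0.083,0,0,0],[-0.1,0,0.001,-0.09,0,0,0]])

```text
time_s: 13.12
tool_pos: [0.564, -0.2436, 0.1613]
tool_rot: [2.166, 2.274, 0.001]
contact_force: [0.3, 0.4, -3.0]
width: 0.0598
grasp_force: 28.1
```

>>> send_rows(plan=[[-0.1,0,0,-0.005,0,0,0],[-0.1,0,0,-0.01,0,0,0],[-0.1,0,0,-0.015,0,0,0],[-0.1,0,0,-0.02,0,0,0],[-0.1,0,0,-0.025,0,0,0],[-0.1,0,0,-0.03,0,0,0],[-0.1,0,0,-0.033,0,0,0],[-0.1,0,0,-0.036,0,0,0]])

```text
time_s: 13.78
tool_pos: [0.5634, -0.2437, 0.1248]
tool_rot: [-2.167, -2.274, 0.0]
contact_force: [-0.2, -0.0, -1.7]
width: 0.0597
grasp_force: 28.1
```

>>> send_rows(plan=[[-0.1,0,0,-0.002,0,0,0],[-0.1,0,0,-0.003,0,0,0],[-0.1,0,0,-0.004,0,0,0],[-0.1,0,0,-0.005,0,0,0],[-0.1,0,0,-0.006,0,0,0],[-0.1,0,0,-0.007,0,0,0],[-0.1,0,0,-0.008,0,0,0],[-0.1,0,0,-0.008,0,0,0]])

```text
time_s: 14.45
tool_pos: [0.5634, -0.2437, 0.1171]
tool_rot: [-2.167, -2.274, 0.0]
contact_force: [0.2, 0.6, -2.2]
width: 0.0599
grasp_force: 28.1
```

>>> send_rows(plan=[[-0.1,0,0,-0.0007,0,0,0],[-0.1,0,0,-0.0014,0,0,0],[-0.1,0,0,-0.002,0,0,0],[-0.1,0,0,-0.0027,0,0,0],[-0.1,0,0,-0.0034,0,0,0],[-0.1,0,0,-0.004,0,0,0],[-0.1,0,0,-0.004,0,0,0]])

```text
time_s: 15.03
tool_pos: [0.5647, -0.2438, 0.1149]
tool_rot: [2.166, 2.273, 0.002]
contact_force: [-2.7, 0.7, 8.9]
width: 0.0594
grasp_force: 28.8
```

>>> send_rows(plan=[[-0.1,0,0,0.002,0,0,0],[0.7,0,0,0.002,0,0,0],[0.7,0,0,0.002,0,0,0],[0.7,0,0,0.002,0,0,0],[0.7,0,0,0.01,0,0,0],[0.7,0,0,0.03,0,0,0],[0.8,0,0,0.06,0,0,0],[1,0,0,0.09,0,0,0]])

```text
time_s: 15.7
tool_pos: [0.5628, -0.2435, 0.204]
tool_rot: [-2.166, -2.273, 0.001]
contact_force: [1.5, 0.2, -0.5]
width: 0.085
grasp_force: 0.0
```

>>> send_rows(plan=[[1,-0.005,0.02,0.03,0,0,0],[1,-0.012,0.055,0.05,0,0,0],[1,-0.022,0.093,0.05,0,0,0],[1,-0.032,0.131,0.05,0,0,0],[1,-0.042,0.169,0.05,0,0,0],[1,-0.052,0.207,0.05,0,0,0],[1,-0.062,0.245,0.05,0,0,0],[1,-0.072,0.283,0.05,0,0,0]])

```text
time_s: 16.37
tool_pos: [0.4908, 0.0408, 0.254]
tool_rot: [2.167, 2.273, 0.001]
contact_force: [1.3, 0.0, 0.6]
width: 0.0854
grasp_force: 0.0
```

>>> send_rows(plan=[[1,-0.01,0.038,0,0,0,0],[1,-0.02,0.076,0,0,0,0],[1,-0.03,0.114,0,0,0,0],[1,-0.038,0.152,0,0,0,0],[1,-0.044,0.19,0,0,0,0],[1,-0.05,0.22,-0.01,0,0,0],[1,-0.054,0.245,-0.022,0,0,0],[1,-0.054,0.25,-0.032,0,0,0]])

```text
time_s: 17.03
tool_pos: [0.4356, 0.2947, 0.2215]
tool_rot: [-2.159, -2.28, -0.004]
contact_force: [-0.4, 0.1, 1.5]
width: 0.0855
grasp_force: 0.0
```

>>> send_rows(plan=[[1,-0.02,0.03,0,0,0,0],[1,-0.02,0.057,0,0,0,0],[1,-0.02,0.057,0,0,0,0],[1,-0.02,0.057,0,0,0,0],[1,-0.02,0.057,0,0,0,0]])

```text
time_s: 17.45
tool_pos: [0.4181, 0.3449, 0.2213]
tool_rot: [2.168, 2.272, -0.001]
contact_force: [0.8, 0.4, -1.0]
width: 0.0856
grasp_force: 0.0
```

Run:
```python
from w import *
P=wshot("w6"); rims("w6",P);print(proj("wrist",[[.4165,.3485,.092]],P))
s=env.capture("scene");cv2.imwrite("pics/scene3.png",s)
```

```text
17.45 [0.4181 0.3449 0.2213] [ 2.168e+00  2.272e+00 -1.000e-03] F [ 0.8  0.4 -1. ] w 0.0856 q [-0.54  0.38 -0.3   1.82  0.14  0.96 -0.85]
rim px [606.6 359.1] [41.6 82.9] ell.c [0.7633 0.1986 0.092 ] circ 0.7671 0.1961 r 0.0518
rim px [316.4 214.1] [73.1 75. ] ell.c [0.4161 0.3513 0.092 ] circ 0.4162 0.3506 r 0.029
rim px [516.2 203.6] [55.5 67.8] ell.c [0.5798 0.3695 0.092 ] circ 0.5812 0.3689 r 0.0289
[[316.68115216 217.77130726]]
```

>>> send_rows(plan=[[1,0,0.002,-0.03,0,0,0],[1,0,0.002,-0.06,0,0,0],[1,0,0.002,-0.09,0,0,0],[1,0,0.002,-0.12,0,0,0],[1,0,0.002,-0.145,0,0,0],[1,0,0.002,-0.163,0,0,0],[1,0,0.002,-0.17,0,0,0],[1,0,0.002,-0.17,0,0,0]])

```text
time_s: 18.22
tool_pos: [0.4172, 0.3465, 0.05]
tool_rot: [2.169, 2.273, -0.005]
contact_force: [0.0, 0.3, 0.3]
width: 0.0855
grasp_force: 0.0
```

>>> send_rows(plan=[[-0.1,0,0,0,0,0,0],[-0.1,0,0,0,0,0,0],[-0.1,0,0,0,0,0,0],[-0.1,0,0,0,0,0,0],[-0.1,0,0,0,0,0,0],[-0.1,0,0,0,0,0,0]])

```text
time_s: 18.72
tool_pos: [0.4183, 0.3487, 0.0529]
tool_rot: [2.168, 2.273, 0.003]
contact_force: [-0.5, -1.1, 7.3]
width: 0.059
grasp_force: 27.0
```

>>> send_rows(plan=[[-0.1,0,0,0.01,0,0,0],[-0.1,0,0,0.03,0,0,0],[-0.1,0,0,0.06,0,0,0],[-0.1,0,0,0.095,0,0,0],[-0.1,0,0,0.13,0,0,0],[-0.1,0,0,0.165,0,0,0],[-0.1,0,0,0.19,0,0,0],[-0.1,0,0,0.2,0,0,0]])

```text
time_s: 19.38
tool_pos: [0.4189, 0.3496, 0.2563]
tool_rot: [2.167, 2.274, 0.011]
contact_force: [0.7, 0.2, -1.5]
width: 0.0593
grasp_force: 28.2
```

>>> send_rows(plan=[[-0.1,0.005,-0.02,0,0,0,0],[-0.1,0.014,-0.05,0,0,0,0],[-0.1,0.025,-0.088,0,0,0,0],[-0.1,0.035,-0.125,0,0,0,0],[-0.1,0.046,-0.163,0,0,0,0],[-0.1,0.056,-0.2,0,0,0,0],[-0.1,0.067,-0.238,0,0,0,0],[-0.1,0.077,-0.275,0,0,0,0]])

```text
time_s: 20.05
tool_pos: [0.494, 0.071, 0.2508]
tool_rot: [-2.167, -2.274, 0.001]
contact_force: [0.7, 1.2, -2.5]
width: 0.059
grasp_force: 28.1
```

>>> send_rows(plan=[[-0.1,0.01,-0.038,0,0,0,0],[-0.1,0.021,-0.075,0,0,0,0],[-0.1,0.031,-0.113,0,0,0,0],[-0.1,0.042,-0.15,0,0,0,0],[-0.1,0.052,-0.185,0,0,0,0],[-0.1,0.06,-0.215,0,0,0,0],[-0.1,0.065,-0.235,0,0,0,0],[-0.1,0.065,-0.235,0,0,0,0]])

```text
time_s: 20.72
tool_pos: [0.5587, -0.1681, 0.2504]
tool_rot: [2.175, 2.265, -0.005]
contact_force: [0.7, -0.3, -2.6]
width: 0.0588
grasp_force: 28.1
```

>>> send_rows(plan=[[-0.1,0,0,0,0,0,0],[-0.1,0,0,0,0,0,0],[-0.1,0,0,0,0,0,0]])

```text
time_s: 20.97
tool_pos: [0.5592, -0.16, 0.2509]
tool_rot: [-2.164, -2.276, -0.0]
contact_force: [1.0, 0.0, -2.3]
width: 0.059
grasp_force: 28.1
```

Run:
```python
from w import *
P=wshot("w7");s=env.capture("scene");cv2.imwrite("pics/scene4.png",s)
d=env.capture("side")
k=lambda i,x,y,w,h:cv2.resize(i[y:y+h,x:x+w],(400,300),interpolation=cv2.INTER_CUBIC)
cv2.imwrite("pics/m1.png",np.vstack([np.hstack([k(cv2.imread("pics/w7.png"),0,0,640,480),k(s,160,190,160,120)]),np.hstack([k(d,230,90,200,150),k(s,340,200,160,120)])]))
```

```text
20.97 [ 0.5592 -0.16    0.2509] [-2.164 -2.276 -0.   ] F [ 1.   0.  -2.3] w 0.059 q [ 0.24  0.4  -0.05  1.7   0.02  1.04  0.23]
```

View pics/m1.png

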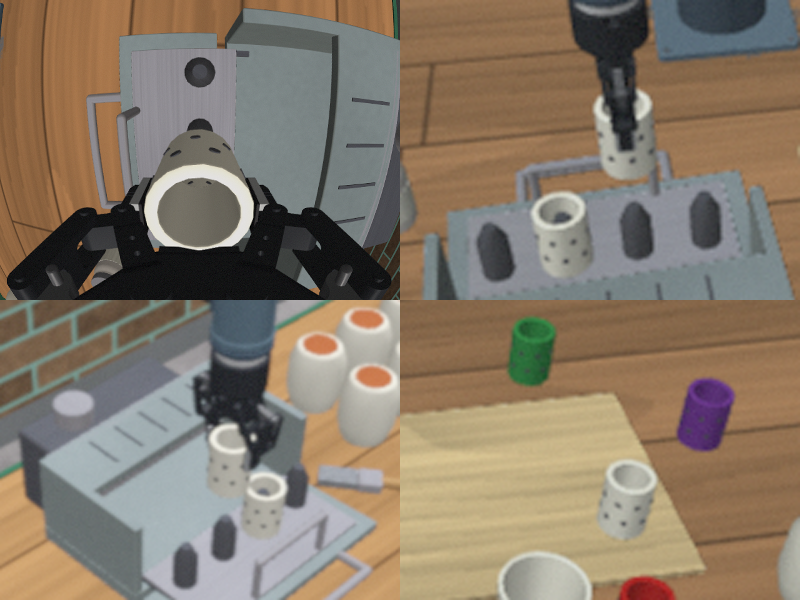

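The composite shows sleeve A seated upright on post1 with the post tip centred in it. B is held above post2, and C is still on the board. I'll lower B.

>>> send_rows(plan=[[-0.1,0,-0.001,-0.02,0,0,0],[-0.1,0,-0.001,-0.04,0,0,0],[-0.1,0,-0.001,-0.055,0,0,0],[-0.1,0,-0.001,-0.062,0,0,0],[-0.1,0,-0.001,-0.069,0,0,0],[-0.1,0,-0.001,-0.076,0,0,0],[-0.1,0,-0.001,-0.083,0,0,0],[-0.1,0,-0.001,-0.09,0,0,0]])

```text
time_s: 21.78
tool_pos: [0.56, -0.1628, 0.1613]
tool_rot: [2.167, 2.274, 0.001]
contact_force: [-0.0, 0.3, -2.8]
width: 0.0588
grasp_force: 28.0
```

>>> send_rows(plan=[[-0.1,0,0,-0.005,0,0,0],[-0.1,0,0,-0.01,0,0,0],[-0.1,0,0,-0.015,0,0,0],[-0.1,0,0,-0.02,0,0,0],[-0.1,0,0,-0.026,0,0,0],[-0.1,0,0,-0.032,0,0,0],[-0.1,0,0,-0.037,0,0,0],[-0.1,0,0,-0.041,0,0,0]])

```text
time_s: 22.45
tool_pos: [0.5593, -0.1627, 0.1195]
tool_rot: [-2.167, -2.274, 0.0]
contact_force: [0.1, -0.4, -1.5]
width: 0.0587
grasp_force: 28.0
```

>>> send_rows(plan=[[-0.1,0,0,-0.001,0,0,0],[-0.1,0,0,-0.0015,0,0,0],[-0.1,0,0,-0.002,0,0,0],[-0.1,0,0,-0.003,0,0,0],[-0.1,0,0,-0.0035,0,0,0],[-0.1,0,0,-0.004,0,0,0],[-0.1,0,0,-0.0045,0,0,0],[-0.1,0,0,-0.0045,0,0,0]])

```text
time_s: 23.12
tool_pos: [0.5595, -0.1628, 0.1157]
tool_rot: [2.167, 2.274, -0.0]
contact_force: [-0.5, 0.1, -1.9]
width: 0.0587
grasp_force: 28.0
```

>>> send_rows(plan=[[-0.1,0,0,-0.0005,0,0,0],[-0.1,0,0,-0.001,0,0,0],[-0.1,0,0,-0.0015,0,0,0],[-0.1,0,0,-0.002,0,0,0],[-0.1,0,0,-0.0025,0,0,0],[-0.1,0,0,-0.0025,0,0,0]])

```text
time_s: 23.62
tool_pos: [0.5607, -0.1628, 0.1149]
tool_rot: [2.166, 2.273, 0.002]
contact_force: [-2.0, 0.7, 9.5]
width: 0.0586
grasp_force: 29.0
```

>>> send_rows(plan=[[-0.1,0,0,0.002,0,0,0],[0.7,0,0,0.002,0,0,0],[0.7,0,0,0.002,0,0,0],[0.7,0,0,0.002,0,0,0],[0.7,0,0,0.01,0,0,0],[0.7,0,0,0.03,0,0,0],[0.8,0,0,0.06,0,0,0],[1,0,0,0.09,0,0,0]])

```text
time_s: 24.28
tool_pos: [0.5588, -0.1626, 0.2041]
tool_rot: [-2.166, -2.273, 0.001]
contact_force: [-0.3, -1.5, 0.5]
width: 0.0853
grasp_force: 0.0
```

>>> send_rows(plan=[[1,0,0.02,0.03,0,0,0],[1,0,0.055,0.05,0,0,0],[1,0,0.093,0.05,0,0,0],[1,0,0.131,0.05,0,0,0],[1,0,0.169,0.05,0,0,0],[1,0.002,0.207,0.05,0,0,0],[1,0.004,0.245,0.05,0,0,0],[1,0.006,0.283,0.05,0,0,0]])

```text
time_s: 24.95
tool_pos: [0.5653, 0.122, 0.254]
tool_rot: [2.167, 2.274, 0.001]
contact_force: [0.3, 0.1, 0.5]
width: 0.085
grasp_force: 0.0
```

>>> send_rows(plan=[[1,0.003,0.038,0,0,0,0],[1,0.006,0.076,0,0,0,0],[1,0.009,0.114,0,0,0,0],[1,0.012,0.152,0,0,0,0],[1,0.015,0.19,-0.01,0,0,0],[1,0.017,0.225,-0.02,0,0,0],[1,0.017,0.245,-0.032,0,0,0],[1,0.017,0.245,-0.032,0,0,0]])

```text
time_s: 25.62
tool_pos: [0.5787, 0.3714, 0.2187]
tool_rot: [-2.156, -2.279, 0.003]
contact_force: [-1.4, 0.2, -0.1]
width: 0.0852
grasp_force: 0.0
```

>>> send_rows(plan=[[1,0,0,0,0,0,0],[1,0,0,0,0,0,0],[1,0,0,0,0,0,0]])

```text
time_s: 25.87
tool_pos: [0.5837, 0.3633, 0.2222]
tool_rot: [2.169, 2.27, 0.001]
contact_force: [0.4, -0.3, 0.2]
width: 0.0857
grasp_force: 0.0
```

Run:
```python
from w import *
P=wshot("w8"); rims("w8",P)
```

```text
25.87 [0.5837 0.3633 0.2222] [2.169e+00 2.270e+00 1.000e-03] F [ 0.4 -0.3  0.2] w 0.0857 q [-0.51  0.62 -0.18  1.43  0.12  1.11 -0.66]
rim px [316. 214.] [72.6 74.8] ell.c [0.5816 0.3696 0.092 ] circ 0.5816 0.3689 r 0.0289
rim px [627.4  17.9] [48.5 94.1] ell.c [0.8693 0.5819 0.092 ] circ 0.8608 0.5624 r 0.0367
rim px [519.   -2.8] [58.7 71.7] ell.c [0.7376 0.5611 0.092 ] circ 0.7404 0.5563 r 0.0373
```

>>> send_rows(plan=[[1,0,0.002,-0.03,0,0,0],[1,0,0.002,-0.06,0,0,0],[1,0,0.002,-0.09,0,0,0],[1,0,0.002,-0.12,0,0,0],[1,0,0.002,-0.145,0,0,0],[1,0,0.002,-0.163,0,0,0],[1,0,0.002,-0.17,0,0,0],[1,0,0.002,-0.17,0,0,0]])

```text
time_s: 26.58
tool_pos: [0.5821, 0.3655, 0.05]
tool_rot: [-2.169, -2.273, 0.004]
contact_force: [-0.7, -0.0, 0.3]
width: 0.0854
grasp_force: 0.0
```

>>> send_rows(plan=[[-0.1,0,0,0,0,0,0],[-0.1,0,0,0,0,0,0],[-0.1,0,0,0,0,0,0],[-0.1,0,0,0,0,0,0],[-0.1,0,0,0,0,0,0],[-0.1,0,0,0,0,0,0]])

```text
time_s: 27.08
tool_pos: [0.5837, 0.3679, 0.0536]
tool_rot: [2.167, 2.273, 0.005]
contact_force: [-1.0, -1.3, 6.1]
width: 0.0588
grasp_force: 27.8
```

>>> send_rows(plan=[[-0.1,0,0,0.01,0,0,0],[-0.1,0,0,0.03,0,0,0],[-0.1,0,0,0.06,0,0,0],[-0.1,0,0,0.095,0,0,0],[-0.1,0,0,0.13,0,0,0],[-0.1,0,0,0.165,0,0,0],[-0.1,0,0,0.19,0,0,0],[-0.1,0,0,0.2,0,0,0]])

```text
time_s: 27.75
tool_pos: [0.5842, 0.3685, 0.2572]
tool_rot: [2.166, 2.273, 0.012]
contact_force: [1.1, 0.5, -1.6]
width: 0.0589
grasp_force: 27.7
```

>>> send_rows(plan=[[-0.1,-0.001,-0.02,0,0,0,0],[-0.1,-0.003,-0.05,0,0,0,0],[-0.1,-0.006,-0.088,0,0,0,0],[-0.1,-0.008,-0.125,0,0,0,0],[-0.1,-0.01,-0.163,0,0,0,0],[-0.1,-0.012,-0.2,0,0,0,0],[-0.1,-0.014,-0.238,0,0,0,0],[-0.1,-0.017,-0.275,0,0,0,0]])

```text
time_s: 28.42
tool_pos: [0.5645, 0.09, 0.2506]
tool_rot: [-2.167, -2.274, 0.002]
contact_force: [0.4, -0.2, -1.6]
width: 0.0594
grasp_force: 27.7
```

>>> send_rows(plan=[[-0.1,-0.003,-0.035,0,0,0,0],[-0.1,-0.006,-0.07,0,0,0,0],[-0.1,-0.008,-0.105,0,0,0,0],[-0.1,-0.01,-0.135,0,0,0,0],[-0.1,-0.01,-0.158,0,0,0,0],[-0.1,-0.01,-0.172,0,0,0,0],[-0.1,-0.01,-0.175,0,0,0,0],[-0.1,-0.01,-0.175,0,0,0,0]])

```text
time_s: 29.08
tool_pos: [0.5549, -0.0836, 0.2507]
tool_rot: [-2.169, -2.271, 0.001]
contact_force: [0.3, 0.9, -1.1]
width: 0.0592
grasp_force: 27.7
```

>>> send_rows(plan=[[-0.1,0,0,0,0,0,0],[-0.1,0,0,0,0,0,0],[-0.1,0,0,0,0,0,0]])

```text
time_s: 29.33
tool_pos: [0.5555, -0.081, 0.2511]
tool_rot: [-2.164, -2.276, -0.0]
contact_force: [-0.7, 0.8, -2.2]
width: 0.0591
grasp_force: 27.7
```

>>> send_rows(plan=[[-0.1,0,0,-0.02,0,0,0],[-0.1,0,0,-0.04,0,0,0],[-0.1,0,0,-0.055,0,0,0],[-0.1,0,0,-0.062,0,0,0],[-0.1,0,0,-0.069,0,0,0],[-0.1,0,0,-0.076,0,0,0],[-0.1,0,0,-0.083,0,0,0],[-0.1,0,0,-0.09,0,0,0]])

```text
time_s: 30.0
tool_pos: [0.556, -0.0827, 0.1612]
tool_rot: [2.167, 2.274, 0.001]
contact_force: [-0.2, 0.1, -1.8]
width: 0.0592
grasp_force: 27.6
```

>>> send_rows(plan=[[-0.1,0,0,-0.005,0,0,0],[-0.1,0,0,-0.01,0,0,0],[-0.1,0,0,-0.015,0,0,0],[-0.1,0,0,-0.02,0,0,0],[-0.1,0,0,-0.026,0,0,0],[-0.1,0,0,-0.032,0,0,0],[-0.1,0,0,-0.037,0,0,0],[-0.1,0,0,-0.041,0,0,0]])

```text
time_s: 30.67
tool_pos: [0.5552, -0.0827, 0.1195]
tool_rot: [-2.167, -2.274, 0.001]
contact_force: [0.0, -1.0, -2.0]
width: 0.059
grasp_force: 27.6
```

>>> send_rows(plan=[[-0.1,0,0,-0.001,0,0,0],[-0.1,0,0,-0.0015,0,0,0],[-0.1,0,0,-0.002,0,0,0],[-0.1,0,0,-0.003,0,0,0],[-0.1,0,0,-0.0035,0,0,0],[-0.1,0,0,-0.004,0,0,0],[-0.1,0,0,-0.0045,0,0,0],[-0.1,0,0,-0.0045,0,0,0]])

```text
time_s: 31.33
tool_pos: [0.5555, -0.0828, 0.1158]
tool_rot: [2.167, 2.274, -0.0]
contact_force: [-0.7, -0.3, -2.7]
width: 0.0589
grasp_force: 27.6
```

>>> send_rows(plan=[[-0.1,0,0,-0.0005,0,0,0],[-0.1,0,0,-0.001,0,0,0],[-0.1,0,0,-0.0015,0,0,0],[-0.1,0,0,-0.002,0,0,0],[-0.1,0,0,-0.0022,0,0,0],[-0.1,0,0,-0.0022,0,0,0]])

```text
time_s: 31.83
tool_pos: [0.557, -0.0828, 0.1154]
tool_rot: [2.166, 2.272, 0.003]
contact_force: [-2.1, -0.0, 11.8]
width: 0.0592
grasp_force: 28.7
```

>>> send_rows(plan=[[-0.1,0,0,0.002,0,0,0],[0.7,0,0,0.002,0,0,0],[0.7,0,0,0.002,0,0,0],[0.7,0,0,0.002,0,0,0],[0.7,0,0,0.01,0,0,0],[0.7,0,0,0.03,0,0,0],[0.7,0,0,0.06,0,0,0],[0.5,0,0,0.09,0,0,0]])

```text
time_s: 32.5
tool_pos: [0.5547, -0.0827, 0.2043]
tool_rot: [-2.166, -2.273, 0.002]
contact_force: [0.4, 0.5, 0.1]
width: 0.0645
grasp_force: 0.0
```

>>> send_rows(plan=[[0.2,-0.01,-0.01,0.03,0,0,0],[0.2,-0.035,-0.04,0.04,0,0,0],[0.2,-0.06,-0.075,0.04,0,0,0],[0.2,-0.08,-0.105,0.03,0,0,0],[0.2,-0.084,-0.121,0.02,0,0,0],[0.2,-0.084,-0.121,0.02,0,0,0],[0.2,-0.084,-0.121,0.02,0,0,0],[0.2,-0.084,-0.121,0.02,0,0,0]])

```text
time_s: 33.17
tool_pos: [0.4722, -0.2028, 0.224]
tool_rot: [2.166, 2.275, 0.001]
contact_force: [0.7, 0.3, -0.4]
width: 0.0513
grasp_force: 0.0
```

Run:
```python
from w import *
P=wshot("w9");s=env.capture("scene");d=env.capture("side")
k=lambda i,x,y,w,h:cv2.resize(i[y:y+h,x:x+w],(400,300),interpolation=cv2.INTER_CUBIC)
cv2.imwrite("pics/m2.png",np.vstack([np.hstack([k(cv2.imread("pics/w9.png"),0,0,640,480),k(s,160,210,160,120)]),np.hstack([k(d,230,90,200,150),k(s,340,200,160,120)])]))
print(proj("wrist",[[.471,-.204,.14]],P))
```

```text
33.17 [ 0.4722 -0.2028  0.224 ] [2.166e+00 2.275e+00 1.000e-03] F [ 0.7  0.3 -0.4] w 0.0513 q [ 0.35  0.31 -0.04  1.9   0.01  0.92  0.35]
[[316.58096278 242.41996497]]
```

View pics/m2.png

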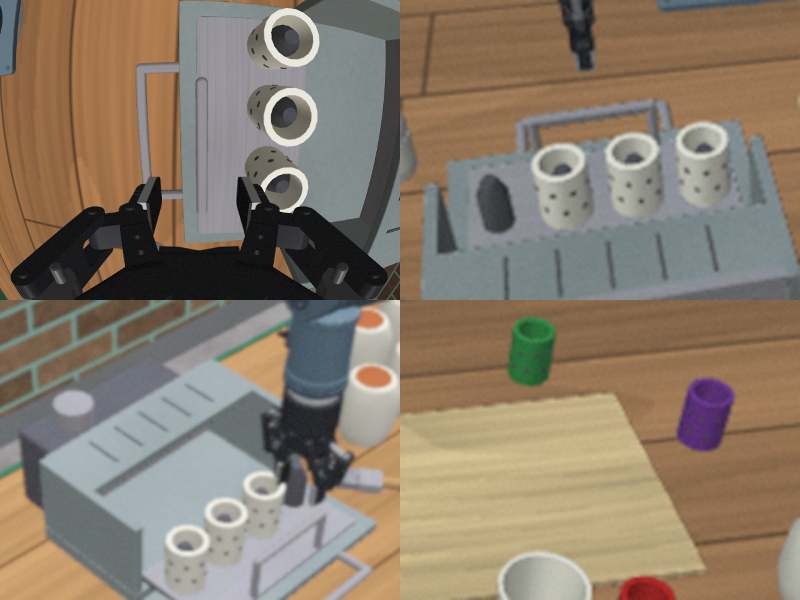

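All three sleeves are seated on posts 1 to 3, the board is empty and the bystanders are unmoved. The rack handle is at u≈322 in the wrist view. I'll grip it and push in.

>>> send_rows(plan=[[0.2,0.002,0,-0.03,0,0,0],[0.2,0.002,0,-0.06,0,0,0],[0.2,0.002,0,-0.085,0,0,0],[0.2,0.002,0,-0.101,0,0,0],[0.2,0.002,0,-0.101,0,0,0],[-1,0.002,0,-0.101,0,0,0],[-1,0.002,0,-0.101,0,0,0],[-1,0.002,0,-0.101,0,0,0]], force=30)

```text
time_s: 33.98
tool_pos: [0.4748, -0.2039, 0.124]
tool_rot: [2.165, 2.273, 0.002]
contact_force: [0.7, -0.1, -0.7]
width: 0.0157
grasp_force: 0.0
```

>>> send_rows(plan=[[-1,0,0,0,0,0,0],[-1,0,0,0,0,0,0],[-1,0,0,0,0,0,0]])

```text
time_s: 34.23
tool_pos: [0.4749, -0.204, 0.1241]
tool_rot: [2.165, 2.273, 0.002]
contact_force: [-0.0, 0.8, 6.9]
width: 0.0107
grasp_force: 29.6
```

>>> send_rows(plan=[[-1,0.01,0.0005,0,0,0,0],[-1,0.028,0.0015,0,0,0,0],[-1,0.05,0.0025,0,0,0,0],[-1,0.072,0.0035,0,0,0,0],[-1,0.094,0.0045,0,0,0,0],[-1,0.112,0.0055,0,0,0,0],[-1,0.126,0.006,0,0,0,0],[-1,0.136,0.0065,0,0,0,0]])

```text
time_s: 34.9
tool_pos: [0.6113, -0.1966, 0.1241]
tool_rot: [2.166, 2.274, 0.002]
contact_force: [-3.3, 2.2, 9.6]
width: 0.0108
grasp_force: 30.0
```

>>> send_rows(plan=[[-1,0.003,0,0,0,0,0],[-1,0.006,0,0,0,0,0],[-1,0.009,0.0005,0,0,0,0],[-1,0.012,0.0005,0,0,0,0],[-1,0.014,0.0005,0,0,0,0],[-1,0.014,0.0005,0,0,0,0]])

```text
time_s: 35.4
tool_pos: [0.621, -0.1961, 0.1241]
tool_rot: [-2.164, -2.27, 0.005]
contact_force: [-11.8, 3.3, 15.9]
width: 0.011
grasp_force: 31.2
```

>>> send_rows(plan=[[-1,0.002,0,0,0,0,0],[-1,0.004,0,0,0,0,0],[-1,0.006,0,0,0,0,0],[-1,0.006,0,0,0,0,0]])

```text
time_s: 35.73
tool_pos: [0.621, -0.1961, 0.1238]
tool_rot: [-2.158, -2.262, 0.016]
contact_force: [-29.4, 6.9, 31.8]
width: 0.0109
grasp_force: 33.2
```

>>> send_rows(plan=[[-1,-0.004,0,0,0,0,0],[0,-0.004,0,0,0,0,0],[0.2,-0.004,0,0,0,0,0],[0.2,-0.004,0,0,0,0,0],[0.2,-0.004,0,0.02,0,0,0],[0.2,-0.004,0,0.05,0,0,0],[0.2,-0.004,0,0.08,0,0,0],[0.2,-0.004,0,0.115,0,0,0]])

```text
time_s: 36.4
tool_pos: [0.625, -0.1966, 0.2377]
tool_rot: [-2.166, -2.273, 0.002]
contact_force: [1.0, -0.1, -0.2]
width: 0.0513
grasp_force: 0.0
```

>>> send_rows(plan=[[0,-0.03,-0.001,0.01,0,0,0],[-0.3,-0.065,-0.002,0.02,0,0,0],[-0.3,-0.1,-0.003,0.02,0,0,0],[-0.3,-0.135,-0.005,0.02,0,0,0],[-0.3,-0.17,-0.007,0.01,0,0,0],[-0.3,-0.2,-0.009,0,0,0,0],[-0.3,-0.222,-0.0105,0,0,0,0],[-0.3,-0.227,-0.0105,0,0,0,0]])

```text
time_s: 37.07
tool_pos: [0.3945, -0.2078, 0.237]
tool_rot: [-2.169, -2.269, 0.003]
contact_force: [-0.1, -0.8, 0.7]
width: 0.0303
grasp_force: 0.0
```

Run:
```python
from w import *
P=wshot("w10");d=env.capture("side");s=env.capture("scene")
k=lambda i,x,y,w,h:cv2.resize(i[y:y+h,x:x+w],(400,300),interpolation=cv2.INTER_CUBIC)
cv2.imwrite("pics/m3.png",np.vstack([np.hstack([k(cv2.imread("pics/w10.png"),0,0,640,480),k(s,160,210,160,120)]),np.hstack([k(d,230,90,200,150),k(d,290,120,120,90)])]))
print(proj("wrist",[[.397,-.2075,.066]],P),proj("side",[[.621,-.127,.14],[.62,-.27,.14]]),proj("scene",[[.619,-.127,.14],[.625,-.267,.14]]))
```

```text
37.07 [ 0.3945 -0.2078  0.237 ] [-2.169 -2.269  0.003] F [-0.1 -0.8  0.7] w 0.0303 q [ 0.39  0.18 -0.01  2.04  0.    0.92  0.43]
[[322.03008625 210.27281078]] [[319.26169268 194.14723949]
 [354.85358065 172.82630998]] [[267.07521842 286.80327198]
 [215.17210985 294.38162445]]
```

View pics/m3.png

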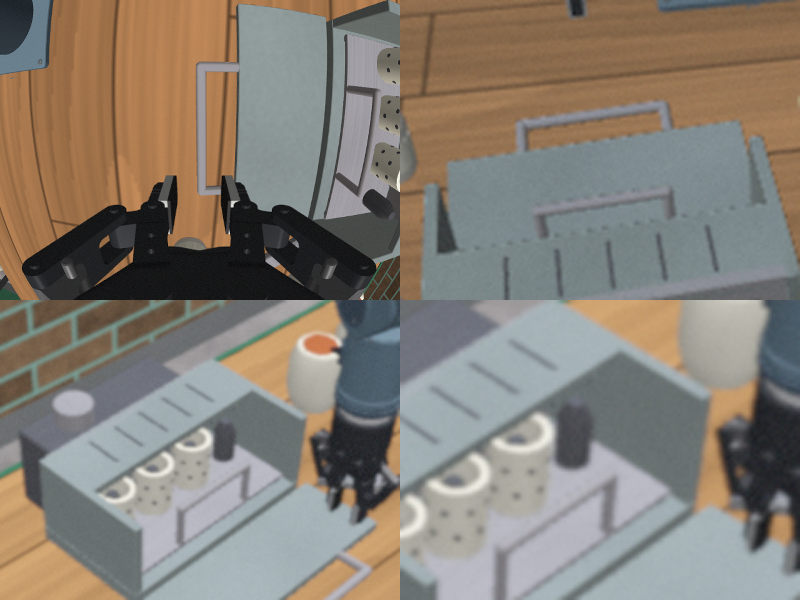

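The rack is fully in, with its handle where predicted and the sleeves upright inside. The door handle is below the gripper. I'll lower, grip it and swing the door up.

>>> send_rows(plan=[[-0.2,0.001,-0.001,-0.035,0,0,0],[-0.2,0.001,-0.001,-0.07,0,0,0],[-0.2,0.001,-0.001,-0.105,0,0,0],[-0.2,0.001,-0.001,-0.135,0,0,0],[-0.2,0.001,-0.001,-0.16,0,0,0],[-0.2,0.001,-0.001,-0.178,0,0,0],[-0.2,0.001,-0.001,-0.189,0,0,0],[-0.2,0.001,-0.001,-0.189,0,0,0]])

```text
time_s: 37.88
tool_pos: [0.4002, -0.2073, 0.0463]
tool_rot: [-2.164, -2.274, 0.001]
contact_force: [-0.4, -0.0, -0.9]
width: 0.0344
grasp_force: 0.0
```

>>> send_rows(plan=[[-1,0,0,0,0,0,0],[-1,0,0,0,0,0,0],[-1,0,0,0,0,0,0],[-1,0,0,0,0,0,0]])

```text
time_s: 38.22
tool_pos: [0.3973, -0.2082, 0.0486]
tool_rot: [-2.165, -2.271, 0.004]
contact_force: [-5.0, -1.2, -5.9]
width: 0.0129
grasp_force: 29.2
```

>>> send_rows(plan=[[-1,0.002,0,0.019,0,0,0],[-1,0.007,0,0.038,0,0,0],[-1,0.0135,0.0005,0.056,0,0,0],[-1,0.022,0.001,0.073,0,0,0],[-1,0.032,0.0015,0.089,0,0,0],[-1,0.044,0.002,0.104,0,0,0],[-1,0.057,0.003,0.118,0,0,0],[-1,0.064,0.003,0.124,0,0,0]])

```text
time_s: 38.88
tool_pos: [0.4596, -0.2049, 0.1742]
tool_rot: [-2.163, -2.268, 0.008]
contact_force: [-17.3, 2.7, 9.4]
width: 0.0125
grasp_force: 30.2
```

>>> send_rows(plan=[[-1,0.015,0.0005,0.01,0,0,0],[-1,0.031,0.0015,0.02,0,0,0],[-1,0.048,0.002,0.029,0,0,0],[-1,0.066,0.003,0.036,0,0,0],[-1,0.084,0.004,0.041,0,0,0],[-1,0.103,0.005,0.045,0,0,0],[-1,0.116,0.0055,0.046,0,0,0],[-1,0.122,0.006,0.046,0,0,0]])

```text
time_s: 39.55
tool_pos: [0.5871, -0.1985, 0.2207]
tool_rot: [2.165, 2.275, 0.002]
contact_force: [-4.2, 1.4, 10.4]
width: 0.0125
grasp_force: 31.7
```

>>> send_rows(plan=[[-1,0.003,0,0,0,0,0],[-1,0.006,0,0,0,0,0],[-1,0.008,0.0005,0,0,0,0],[-1,0.01,0.0005,0,0,0,0],[-1,0.01,0.0005,0,0,0,0]])

```text
time_s: 39.97
tool_pos: [0.5936, -0.1981, 0.2204]
tool_rot: [-2.165, -2.272, 0.003]
contact_force: [-11.4, 3.3, 12.0]
width: 0.0129
grasp_force: 32.0
```

>>> send_rows(plan=[[-1,0.002,0,0,0,0,0],[-1,0.004,0,0,0,0,0],[-1,0.006,0,0,0,0,0],[-1,0.006,0,0,0,0,0]])

```text
time_s: 40.3
tool_pos: [0.5936, -0.1981, 0.2202]
tool_rot: [-2.159, -2.263, 0.015]
contact_force: [-29.9, 7.1, 26.3]
width: 0.0128
grasp_force: 33.8
```

Hard stop: the door is shut, since x did not change while the force rose. I'll release and retreat upward, then check by triangulation.

>>> send_rows(plan=[[-1,-0.004,0,0,0,0,0],[0,-0.004,0,0,0,0,0],[0.2,-0.004,0,0,0,0,0],[0.2,-0.004,0,0,0,0,0],[0.2,-0.004,0,0.015,0,0,0],[0.2,-0.004,0,0.04,0,0,0],[0.2,-0.004,0,0.075,0,0,0],[0.2,-0.004,0,0.11,0,0,0]])

```text
time_s: 40.97
tool_pos: [0.5974, -0.1986, 0.3294]
tool_rot: [-2.167, -2.274, 0.001]
contact_force: [1.6, 0.2, 0.1]
width: 0.0514
grasp_force: 0.0
```

>>> send_rows(plan=[[0.2,-0.03,0.03,0.01,0,0,0],[0.2,-0.05,0.06,0.01,0,0,0],[0.2,-0.07,0.09,0.01,0,0,0],[0.2,-0.09,0.12,0.01,0,0,0],[0.2,-0.1,0.15,0.01,0,0,0],[0.2,-0.1,0.17,0.01,0,0,0],[0.2,-0.1,0.17,0.01,0,0,0],[0.2,-0.1,0.17,0.01,0,0,0]])

```text
time_s: 41.63
tool_pos: [0.498, -0.0276, 0.3391]
tool_rot: [2.163, 2.276, 0.002]
contact_force: [0.6, -0.6, -0.6]
width: 0.0513
grasp_force: 0.0
```

Run:
```python
from w import *
st();s=env.capture("scene");cv2.imwrite("pics/end.png",s)
# handle match: shift between first picture's door handle and now
a=cv2.imread("pics/scene0.png")
g=cv2.cvtColor(a,cv2.COLOR_BGR2GRAY);h=cv2.cvtColor(s,cv2.COLOR_BGR2GRAY)
for n,(x,y,w,k) in {"handle corner L":(194,252,18,20),"rack handle":(208,286,65,8),"pot":(375,298,45,50),"jar":(138,245,28,42),"brush":(112,295,50,45),"red":(424,310,28,34),"green":(382,206,22,28),"purple":(450,230,26,32)}.items():
    m=cv2.matchTemplate(h[y-12:y+k+12,x-12:x+w+12],g[y:y+k,x:x+w],cv2.TM_CCOEFF_NORMED);_,v,_,l=cv2.minMaxLoc(m);print(n,round(v,3),np.array(l)-12)
o=lambda t:[[.5935+.083*.048,-.1995-.083,.235]]
print(proj("scene",o(0)),proj("scene",[[.5804,-.2918,.237]]))
```

```text
41.63 [ 0.498  -0.0276  0.3391] [2.163e+00 2.276e+00 2.000e-03] F [ 0.6 -0.6 -0.6] w 0.0513 q [ 0.06  0.17 -0.11  1.79  0.02  1.18 -0.  ]
handle corner L 0.878 [0 5]
rack handle 0.976 [1 2]
pot 0.997 [0 0]
jar 0.997 [0 0]
brush 0.983 [0 0]
red 0.994 [0 0]
green 0.916 [0 0]
purple 0.996 [0 0]
[[203.78457193 262.33965418]] [[200.18397941 257.73615751]]
```

```bash
python3 -c "
from station import env
print(env.hand_in())"
```

```text
the job is handed in; nothing more can be done
None
```

The job is handed in: all three sleeves sit on posts of their own, the rack is fully in, the door is shut, and the pot, jar and brush did not move.

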